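Hang the roller on the sprung retracting hook

TASK

Take the sprung hook by its orange handle, pull it down against its spring, feel along until it has caught under the yellow lifting eye of the blue roller, and let it up gently by hand to the top, so that the roller hangs freely and still from the hook; then let go. Handle only the hook, press it only lightly against the roller (8 N at most), never let it fly up, and leave the things lying around where they are.

Things in the scene. Friction and masses are not known exactly. Their poses are not given: they have to be found in the camera images.
- stand: Fixed stand, green posts 320 mm apart, rail along its y axis (top 215 mm high; black post caps to 230). With it count its carriage and hook. Origin on the trolley below mid rail; x points away from the robot. The hook hangs in front of it on the line x = -115 mm of it and turns with it; the cradle is parallel to it within 0.06 rad
- carriage (a joint): Position along the rail of the carriage that carries the hook, m: 0 = middle, + towards the stand's +y, free from -0.115 to +0.115 with about 1 N friction; the hook keeps its x in the stand's frame
- hook (a joint): How far the hook is pulled down, m: 0 = home at the top (where the throat is 230 mm above the trolley), at most 0.14. A gas spring pushes it up with about 8 N at home and 12 N at 0.13 (net of its own weight, without the roller)
- hook_grip (a point): Middle of the orange handle on the hook: upright block 30 (x) by 24 (y) by 48 mm high, axes as the stand's; grip from above across y. 26 mm below this point a steel flange 50 x 50 x 8 mm on which fingertips may press. 326 mm above the trolley when home; 96 mm straight above hook_throat
- hook_throat (a point): Floor of the red hook's throat: a J of 8 mm round bar, open upward. Upright shank 8 mm to the stand's -y side of this point, runs up to the flange (62 mm above); tip 8 mm to the +y side, 14 mm high; lowest part 8 mm below. Clear throat 8 mm wide. It goes under the eye by moving to the stand's +y until the shank touches the eye's bar
- roller: The part, 0.42 kg: steel frame 160 mm long (y), origin mid underside, top bar along y (top at 84 mm). In it a blue sleeve, 60 across, 59 long, under a yellow eye: staple of 6 mm bar, 42 mm clear in x, crossbar centre at 126 mm, clear height 86 to 123 mm, over the sleeve's middle. Sleeve and eye are clamped fast anywhere from y = -36 to +36 mm, new each time, NOT reported: find by sight or feel
- cradle: Fixed blue cradle, 80 x 190 mm, in which the roller lies 8 mm above the trolley, its y axis along the cradle's y with 1.5 mm play either way. Stop 76 mm high at the +y end, 29 mm at the -y end. Origin in the middle of its underside; open above
- yellow_wheel: Loose yellow wheel lying flat, 56 mm diameter, 22 mm high; a bystander. Origin centre of its underside
- bearing: Loose ball bearing lying flat, 47 mm diameter, 14 mm high; a bystander. Origin centre of its underside
- nylon_block: Loose white nylon block 24 x 50 x 24 mm, under the rail; a bystander. Origin centre of its underside

How it is judged:
By the outcome, as a careful person would: the job done as asked, in the order asked, and still so for the second after the job is handed in, with the robot touching nothing.
It also fails if it takes over 61 s, if anything falls off the work surface, if the arm or the gripper's body presses on something with over 40 N, if the wrist force passes 120 N, or if a joint passes its speed limit or range.

ROBOT

A 7-joint arm with a two-finger parallel gripper is mounted at the origin on a cart in front of the work surface, level with it; the furniture and walls round the work are solid. World frame = base frame: x ahead of the robot, y to its left, z up, the work surface at z = 0. Lengths are in m, angles in degrees, forces in N, time in s.
With the tool pointing down it reaches from about 0.425 to 0.875 m from the base axis. Payload 4.7 kg.
Tool frame: the origin (TCP) lies at the very end of the fingers, on their centre line; the grasp point (between the pads) lies 19 mm behind it (env.grip_point_offset is the distance from the TCP to the grasp point, in m); z points along the fingers, y is the line along which they close (so a half turn about z gives the same grasp; the last joint's range is limited). The gripper opens to 87 mm and grips with 3 to 60 N. Pads are 19 mm wide; open, the fingers measure 117 mm over their backs; the gripper's body (75 mm by 190 mm) begins 51 mm behind the grasp point.
Start: joints at [-71.328, 18.392, -4.016, 83.108, 1.295, 78.541, -3.26], TCP at [0.199, 0.619, 0.223] pointing down, gripper open.
Joint ranges: [-163.93, 163.93], [-17.29, 119.83], [-79.2, 71.16], [3.27, 140.29], [-89.18, 269.18], [5.43, 117.66], [-154.24, 154.24]. Speed limits (degrees/s): [147.25, 147.25, 180, 180, 180, 180, 180].

INTERFACE

Orientations are given as [roll, pitch, yaw] about the fixed x, y, z axes, in that order (R = Rz(yaw) Ry(pitch) Rx(roll)).
In Python, from cell import env gives the robot as it stands.
- The arm moves only by the tool jog_arm, never from a script. Its argument "motion" is a list of rows, each an object of numbers: "x", "y", "z": the shift along the tool's x, y, z in cm; "ax", "ay", "az": the turn, a rotation vector about the tool's x, y, z in degrees. In form: [{"x": .., "y": .., "z": .., "ax": .., "ay": .., "az": ..}, ...]. A call has exactly 5 rows; each row shifts and turns the commanded pose from where the row before left it, along the tool's axes as they then stand; what a row does not reach is not made up. A row lasts 1/10 s, in which the tool goes at most 50 mm and 8.59 degrees, less where a joint would pass 70% of its speed; a pose out of reach is approached as far as the arm can. A call is refused whole if a number of a shift passes 5 or a number of a turn 8.59, either way. A call with a gripper value outside its range is refused whole. "claw" is the gripper command: -1 is shut, 1 is fully open, values between are in proportion, set as the call begins (left out, the last holds). The fingers move at their own pace and stop on an object; "squeeze" is the grip in N (left out, the last holds). Time passes only in rows, so rows that do not move let the fingers close, or fill a call up. It gives the time, the measured TCP pose, the force, the opening and the grip force at its end, in the units of the state.
- env.get_obs(): the state, without advancing time (a new reading comes with each control period).
- env.read_camera(name): name is "scene" or "side" or "wrist"; returns the picture (480x640x3 uint8, red, green, blue); there is no depth.
- env.camera_params(name): a dict with "fx", "fy", "cx", "cy" (pixels), "extrinsics" (4x4, takes a point from world to camera coordinates). Camera axes: x right, y up, looking along -z (the intrinsics and any distortion apply to the point x, -y, -z); pixel columns grow to the right and rows downward; lengths in m; the calibration is good to about 2 mm. A picture is of the moment at which its call begins: read the wrist's pose just before it. camera_params takes no time and is no camera call; for the wrist camera it gives the pose at the moment of the call.
- env.sign_off(): hands the job in; it is judged then, once.
The state is a dict: "time_s": time; "qpos": joint angles; "joint_velocities": joint speeds; "effort": joint torques, N m; "tool_pos": TCP position; "tool_rot": TCP orientation; "force": force on the tool from outside, world axes, zero at the start; "wrist_torque": the same for the moment, N m; "grip_width": finger opening in m; "grasp_force": force on a finger pad.
Only numpy, scipy, OpenCV 4.12 (cv2) and the standard library are available. Lean on these libraries where they do the work, as an engineer would, in place of code of your own. Each camera call takes 0.05 s, during which the arm holds its last target. There are 200 camera calls.

## Working session

There is one attempt and no reset: what is moved stays moved. The work goes in short steps, Python scripts to look and compute and a tool call to move; the robot and the scene stay as the last step left them, time stands still between calls to the robot, and variables do not carry over. Pictures are saved under pics/ and viewed, at most 10 in all, crops included, and the job is handed in when it is done.

Besides the shell and the picture viewer there is one more tool, called after ">>>" in YAML: its name, and indented under it one key for each argument. jog_arm: Moves the arm, as the interface text tells. Its arguments: {"type":"object","properties":{"motion":{"type":"array"},"claw":{"type":"number"},"squeeze":{"type":"number"}},"required":["motion"]}

```bash
ls; mkdir -p pics
python3 - <<'E'
from cell import env
import cv2,json,numpy as np
o=env.get_obs();print(o)
for n in ("scene","side","wrist"):
    p=env.camera_params(n);print(n,p)
    cv2.imwrite(f"pics/{n}0.png",env.read_camera(n)[:,:,::-1])
E
```

```text
pics
{'time_s': 0.0, 'qpos': array([-71.32693848,  18.43996653,  -4.01624481,  83.17397434,
         1.29443425,  78.5395689 ,  -3.26133446]), 'joint_velocities': array([-0.07435367, -0.05442544, -0.01385392,  0.1137341 ,  0.0436798 ,
        0.06846939, -0.00398798]), 'effort': array([-2.90119442e-04, -4.91284347e+01, -4.04043691e-01, -3.12538755e+01,
       -6.39964803e-02,  4.37302503e-02,  1.81562882e-04]), 'tool_pos': array([0.19927759, 0.61813168, 0.22145944]), 'tool_rot': array([-1.79891702e+02,  4.85620403e-03,  1.62135902e+02]), 'force': array([-0.21074056, -0.08293659,  0.02093745]), 'wrist_torque': array([-0.0059083 , -0.0144615 ,  0.00475768]), 'grasp_force': 0.0, 'grip_width': 0.08684327011935937}
scene {'fx': 578.102931706198, 'fy': 578.102931706198, 'cx': 325.594061428228, 'cy': 244.39123052371403, 'extrinsics': array([[ 0.90854806, -0.4173094 , -0.01983142, -0.42283564],
       [ 0.17993727,  0.3480288 ,  0.92005355, -0.30635174],
       [-0.37704509, -0.83948128,  0.39129041, -1.03862748],
       [ 0.        ,  0.        ,  0.        ,  1.        ]])}
side {'fx': 583.410787826966, 'fy': 583.410787826966, 'cx': 317.72592839301853, 'cy': 243.0480765716454, 'extrinsics': array([[-0.99878253, -0.04890959, -0.00642722,  0.52211322],
       [ 0.02631809, -0.63851684,  0.76915772, -0.12155616],
       [-0.04172307,  0.76805215,  0.63902667, -1.16051405],
       [ 0.        ,  0.        ,  0.        ,  1.        ]])}
wrist {'fx': 350.65610888707465, 'fy': 350.65610888707465, 'cx': 322.28054285824413, 'cy': 239.16221858994388, 'extrinsics': array([[ 0.30815659,  0.95133392, -0.00181343, -0.64783529],
       [-0.9089067 ,  0.29384955, -0.29587337,  0.03573008],
       [-0.2809415 ,  0.09282357,  0.95522545, -0.39174655],
       [ 0.        ,  0.        ,  0.        ,  1.        ]])}
```

View pics/scene0.png

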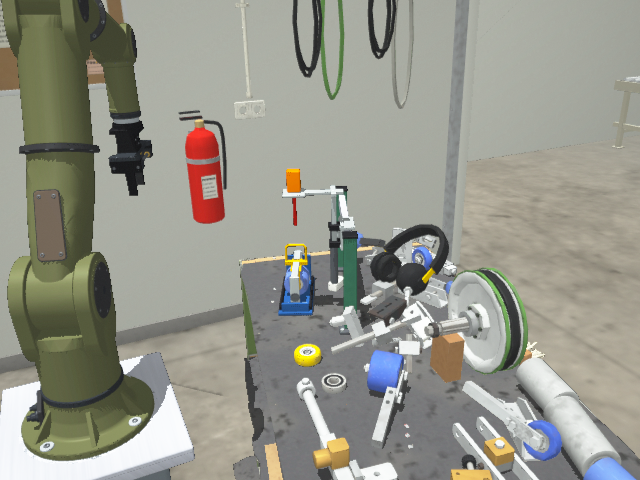

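View pics/side0.png

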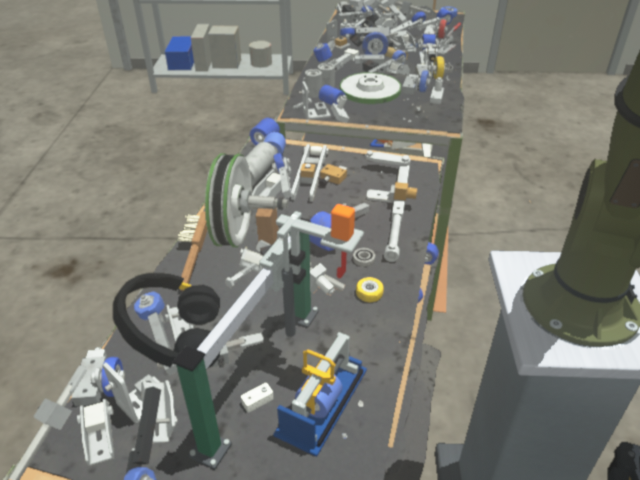

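The scene view shows the orange handle at about (293,181), with the yellow eye at (296,248). The side view has the handle at about (343,222) and the eye at (319,355). I'll triangulate from these and make enlarged crops.

```bash
cat > h.py <<'E'
import cv2,numpy as np
from cell import env
def ray(p,uv):
    R=p["extrinsics"][:3,:3];t=p["extrinsics"][:3,3]
    d=R.T@np.array([(uv[0]-p["cx"])/p["fx"],-(uv[1]-p["cy"])/p["fy"],-1.]);return -R.T@t,d/np.linalg.norm(d)
def plane(p,uv,z):
    c,d=ray(p,uv);return c+d*(z-c[2])/d[2]
def tri(p1,a,p2,b):
    c1,d1=ray(p1,a);c2,d2=ray(p2,b)
    s=np.linalg.lstsq(np.c_[d1,-d2],c2-c1,rcond=None)[0]
    x,y=c1+d1*s[0],c2+d2*s[1];return (x+y)/2,np.linalg.norm(x-y)
def proj(p,P):
    q=p["extrinsics"]@np.r_[P,1];return p["cx"]+p["fx"]*q[0]/-q[2],p["cy"]+p["fy"]*q[1]/q[2]
def blobs(im,lo,hi,roi,amin=15):
    x0,y0,x1,y1=roi;m=cv2.inRange(cv2.cvtColor(im[y0:y1,x0:x1],cv2.COLOR_BGR2HSV),lo,hi)
    n,l,s,c=cv2.connectedComponentsWithStats(m)
    return [(c[i]+[x0,y0],s[i]+np.array([x0,y0,0,0,0])) for i in range(1,n) if s[i,4]>=amin]
E
python3 - <<'E'
from h import *
S=env.camera_params("scene");D=env.camera_params("side")
a=cv2.imread("pics/scene0.png");b=cv2.imread("pics/side0.png")
ba=blobs(a,(5,200,150),(18,255,255),(270,150,320,210));bb=blobs(b,(5,200,150),(18,255,255),(320,190,370,250))
print(ba,bb)
print(tri(S,ba[0][0],D,bb[0][0]))
for n,im,r in(("scene",a,(270,235,330,325)),("side",b,(260,330,380,460))):
    print(n,blobs(im,(20,150,100),(32,255,255),r),blobs(im,(100,120,40),(125,255,255),r))
c=cv2.resize(a[160:340,250:390],None,fx=4,fy=4,interpolation=cv2.INTER_CUBIC)[:600*1]
c=cv2.resize(a[165:325,255:375],None,fx=3.7,fy=3.7,interpolation=cv2.INTER_CUBIC);cv2.imwrite("pics/c1.png",c)
c=cv2.resize(b[195:475,165:375],None,fx=2.14,fy=2.14,interpolation=cv2.INTER_CUBIC);cv2.imwrite("pics/c2.png",c)
E
```

```text
[(array([292.97368421, 181.13909774]), array([286, 169,  14,  23, 266]))] []Traceback (most recent call last):
  File "<stdin>", line 6, in <module>
IndexError: list index out of range
```

Run:
```python
from h import *
S=env.camera_params("scene");D=env.camera_params("side")
a=cv2.imread("pics/scene0.png");b=cv2.imread("pics/side0.png")
print(cv2.cvtColor(b[222:223,343:344],cv2.COLOR_BGR2HSV))
ba=blobs(a,(5,200,130),(18,255,255),(270,150,320,210));bb=blobs(b,(3,170,120),(20,255,255),(320,190,370,250))
print(ba,bb)
if bb: print(tri(S,ba[0][0],D,bb[0][0]))
for n,im,r in(("scene",a,(270,235,330,325)),("side",b,(260,330,380,460))):
    print(n,blobs(im,(20,150,100),(32,255,255),r),blobs(im,(100,120,40),(125,255,255),r))
c=cv2.resize(a[165:325,255:375],None,fx=3.7,fy=3.7,interpolation=cv2.INTER_CUBIC);cv2.imwrite("pics/c1.png",c)
c=cv2.resize(b[195:475,165:375],None,fx=2.14,fy=2.14,interpolation=cv2.INTER_CUBIC);cv2.imwrite("pics/c2.png",c)
```

```text
[[[ 11 168 161]]]
[(array([293.07777778, 181.2037037 ]), array([286, 169,  15,  23, 270]))] [(array([344.83012821, 215.98397436]), array([332, 205,  22,  34, 312]))]
(array([0.472039  , 0.16085112, 0.32580728]), np.float64(0.0028091823561642005))
scene [(array([296.10878661, 258.15899582]), array([285, 244,  23,  42, 239]))] [(array([290. , 256.3]), array([288, 254,   5,   5,  20])), (array([297.96185936, 295.77592372]), array([278, 255,  35,  60, 839])), (array([287.8, 268.3]), array([286, 266,   4,   6,  20]))]
side [(array([317.90361446, 374.49799197]), array([303, 350,  32,  63, 498]))] [(array([354.9047619 , 360.38095238]), array([350, 357,  11,   8,  42])), (array([363.04347826, 370.26086957]), array([361, 367,   5,  10,  23])), (array([310.84642147, 420.63071571]), array([ 275,  371,   86,   84, 2012]))]
```

View pics/c1.png

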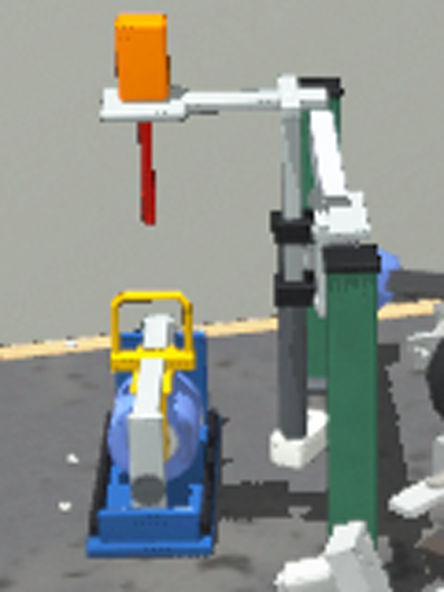

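View pics/c2.png

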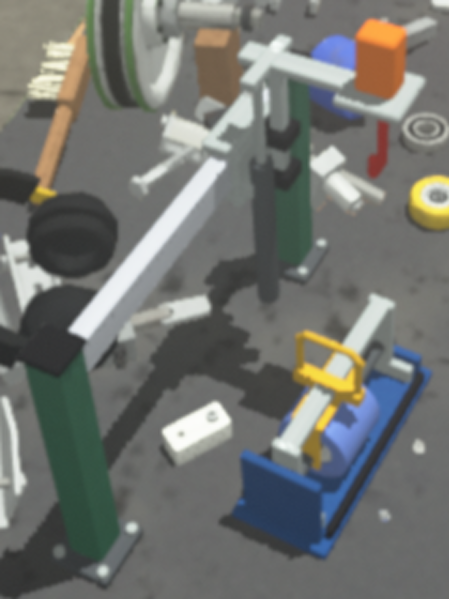

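The crops show the eye crossbar running from scene (286,245) to (306,245), which is side (334,362) to (306,352). The hook hangs on the robot's side of the rail, at the -y side of the eye. The cradle's front edge is at scene (279,314) to (313,314).

Run:
```python
from h import *
S=env.camera_params("scene");D=env.camera_params("side")
s=lambda x,y:(255+x/3.7,165+y/3.7); d=lambda x,y:(165+x/2.14,195+y/2.14)
A,e1=tri(S,s(116,298),D,d(361,357));B,e2=tri(S,s(189,297),D,d(302,337))
print("eye",A,e1,B,e2,np.degrees(np.arctan2(*(B-A)[[1,0]])))
print("eye plane",plane(S,s(116,298),.134),plane(S,s(189,297),.134),plane(D,d(361,357),.134),plane(D,d(302,337),.134))
p=[plane(S,s(88,553),0),plane(S,s(213,552),0),plane(D,d(235,517),0),plane(D,d(325,553),0)];print("cradle",*p)
def ang(a,b):v=b-a;return np.degrees(np.arctan2(-v[0],v[1]))
print("cr yaw",ang(p[0],p[3]),ang(p[1],p[2]))
for a,b in(((72,330),(207,165)),((90,342),(226,165))):
    P,Q=plane(D,d(*a),.215),plane(D,d(*b),.215);print("rail",P,Q,ang(Q,P))
print("tip",tri(S,s(149,222),D,d(376,174)))
print("capnear D", plane(D,d(82,337),.23),"basenear",plane(D,d(100,560),0.0),"farbase",plane(D,d(292,268),0))
```

```text
eye [0.48613085 0.27072832 0.13187957] 0.0039132671318725274 [0.52982718 0.25290342 0.13047538] 0.004970896344550146 -22.19185356639239
eye plane [0.48660688 0.26646    0.134     ] [0.52962482 0.24609448 0.134     ] [0.48425207 0.27324887 0.134     ] [0.52721539 0.25700307 0.134     ]
cradle [0.42976713 0.18563652 0.        ] [0.50124504 0.15118664 0.        ] [0.57613147 0.32079533 0.        ] [ 5.07091623e-01  3.47225814e-01 -1.11022302e-16]
cr yaw -25.572274603826525 -23.822642074934947
rail [0.66930153 0.32466357 0.215     ] [0.60180771 0.16527804 0.215     ] -22.950844961190896
rail [0.65582615 0.3338828  0.215     ] [0.58778821 0.16468981 0.215     ] -21.906645896746067
tip (array([0.47695663, 0.17527767, 0.22007686]), np.float64(0.00022669773963423322))
capnear D [0.65726663 0.3423275  0.23      ] basenear [0.6709807 0.3602153 0.       ] farbase [0.55109762 0.06691572 0.        ]
```

>>> jog_arm:
  motion:
    - {"z": -3}
    - {"z": -4}
    - {"z": -4,"az": 2.3}
    - {"z": -4,"az": 2.3}
    - {"z": -3}
  claw: 1
  squeeze: 40

```text
$.motion[0]: bad value
```

>>> jog_arm:
  motion:
    - {"x": -2,"y": -1.5}
    - {"x": -3.2,"y": -2.4}
    - {"x": -3.2,"y": -2.4}
    - {"x": -3.2,"y": -2.4}
    - {"x": -3.2,"y": -2.4}

```text
$.motion[0]: bad value
```

>>> jog_arm:
  motion:
    - {"x": -3.2,"y": -2.4}
    - {"x": -3.2,"y": -2.4}
    - {"x": -3.2,"y": -2.4}
    - {"x": -3.2,"y": -2.4}
    - {"x": -2,"y": -1.5}

```text
$.motion[0]: bad value
```

All six keys are needed in each row.

>>> jog_arm:
  motion:
    - {"x": 0,"y": 0,"z": -3,"ax": 0,"ay": 0,"az": 0}
    - {"x": 0,"y": 0,"z": -4,"ax": 0,"ay": 0,"az": 0}
    - {"x": 0,"y": 0,"z": -4,"ax": 0,"ay": 0,"az": 2.3}
    - {"x": 0,"y": 0,"z": -4,"ax": 0,"ay": 0,"az": 2.3}
    - {"x": 0,"y": 0,"z": -3,"ax": 0,"ay": 0,"az": 0}
  claw: 1
  squeeze: 40

```text
time_s: 0.65
tool_pos: [0.1994, 0.6187, 0.4053]
tool_rot: [179.9, -0.0, 157.5]
force: [0.1, 0.9, -0.1]
grip_width: 0.0869
grasp_force: 0.0
```

>>> jog_arm:
  motion:
    - {"x": -2,"y": -1.5,"z": 0,"ax": 0,"ay": 0,"az": 0}
    - {"x": -3.2,"y": -2.4,"z": 0,"ax": 0,"ay": 0,"az": 0}
    - {"x": -3.2,"y": -2.4,"z": 0,"ax": 0,"ay": 0,"az": 0}
    - {"x": -3.2,"y": -2.4,"z": 0,"ax": 0,"ay": 0,"az": 0}
    - {"x": -3.2,"y": -2.4,"z": 0,"ax": 0,"ay": 0,"az": 0}

```text
time_s: 1.15
tool_pos: [0.2944, 0.4579, 0.4023]
tool_rot: [-180.0, -0.0, 157.5]
force: [-0.0, 0.3, 0.1]
grip_width: 0.0871
grasp_force: 0.0
```

>>> jog_arm:
  motion:
    - {"x": -3.2,"y": -2.4,"z": 0,"ax": 0,"ay": 0,"az": 0}
    - {"x": -3.2,"y": -2.4,"z": 0,"ax": 0,"ay": 0,"az": 0}
    - {"x": -3.2,"y": -2.4,"z": 0,"ax": 0,"ay": 0,"az": 0}
    - {"x": -3.2,"y": -2.4,"z": 0,"ax": 0,"ay": 0,"az": 0}
    - {"x": -2,"y": -1.5,"z": 0,"ax": 0,"ay": 0,"az": 0}

```text
time_s: 1.65
tool_pos: [0.3898, 0.297, 0.4027]
tool_rot: [-180.0, 0.0, 157.3]
force: [-1.0, -0.2, 0.1]
grip_width: 0.0871
grasp_force: 0.0
```

Run:
```python
from h import *
W=env.camera_params("wrist");im=env.read_camera("wrist")[:,:,::-1].copy()
print(env.get_obs()["tool_pos"],ray(W,(320,240)))
print("handle proj",proj(W,[.472,.161,.35]),"eye",proj(W,[.507,.261,.134]))
for P in([.472,.161,.35],[.507,.261,.134]):
    u,v=proj(W,P)
    if 0<u<640 and 0<v<480: print(cv2.cvtColor(im[int(v):int(v)+1,int(u):int(u)+1],cv2.COLOR_BGR2HSV))
cv2.imwrite("pics/w1.png",im)
print(blobs(im,(3,170,120),(20,255,255),(0,0,640,480),100))
```

```text
[0.39215134 0.29354457 0.40297004] (array([0.31479459, 0.32723986, 0.56466865]), array([ 0.27290123, -0.1218034 , -0.95430019]))
handle proj (np.float64(200.99925187759666), np.float64(418.0320213251134)) eye (np.float64(332.2517189550604), np.float64(288.2859423348175))
[[[105  24  43]]]
[[[ 28 179 255]]]
[(array([228.08634686, 386.27232472]), array([ 204,  363,   42,   49, 1355]))]
```

View pics/w1.png

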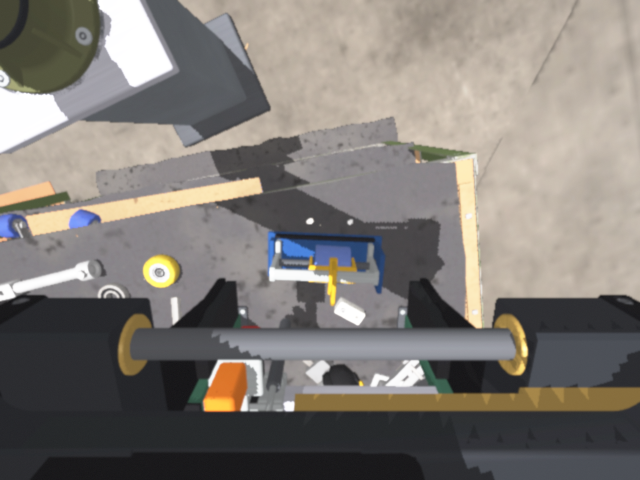

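The wrist view shows the eye crossbar as a vertical yellow line at about column 333, rows 262–303, which matches the projected estimate. The handle is partly visible at (228,386). I'll recompute the handle from box centres in both views.

Run:
```python
from h import *
S=env.camera_params("scene");D=env.camera_params("side")
b=cv2.imread("pics/side0.png")
bb=blobs(b,(3,120,80),(22,255,255),(320,190,370,250),50);print(bb)
x,y,w,h=bb[0][1][:4]
H,e=tri(S,(293.3,180.5),D,(x+w/2-.5,y+h/2-.5));print(H,e)
W=env.camera_params("wrist");t=env.get_obs()["tool_pos"]
c,s=np.cos(np.radians(157.5)),np.sin(np.radians(157.5))
d=H-t;print("tool x,y cm",100*(c*d[0]+s*d[1]),100*(s*d[0]-c*d[1]))
# predicted wrist corners of handle, stand yaw -22.5
for dz in(.024,-.024):
  for a in(-.015,.015):
    for k in(-.012,.012):
      P=H+np.array([a*.924+k*.383,-a*.383+k*.924,dz]);print(dz,a,k,np.round(proj(W,P)))
```

```text
[(array([342.3648834 , 221.56927298]), array([331, 204,  24,  37, 729]))]
[0.47596744 0.17181846 0.3235548 ] 0.001111779172904474
tool x,y cm -12.401854233632983 -8.038523424348874
0.024 -0.015 -0.012 [203. 395.]
0.024 -0.015 0.012 [235. 395.]
0.024 0.015 -0.012 [207. 427.]
0.024 0.015 0.012 [238. 427.]
-0.024 -0.015 -0.012 [221. 356.]
-0.024 -0.015 0.012 [248. 356.]
-0.024 0.015 -0.012 [224. 384.]
-0.024 0.015 0.012 [250. 384.]
```

>>> jog_arm:
  motion:
    - {"x": -2,"y": -1.3,"z": 0,"ax": 0,"ay": 0,"az": 0}
    - {"x": -3,"y": -2,"z": 0,"ax": 0,"ay": 0,"az": 0}
    - {"x": -3.2,"y": -2,"z": 0,"ax": 0,"ay": 0,"az": 0}
    - {"x": -2.8,"y": -1.8,"z": 0,"ax": 0,"ay": 0,"az": 0}
    - {"x": -1.4,"y": -0.9,"z": 0,"ax": 0,"ay": 0,"az": 0}

```text
time_s: 2.2
tool_pos: [0.4736, 0.1759, 0.4025]
tool_rot: [-180.0, 0.0, 157.3]
force: [0.8, 0.2, -0.3]
grip_width: 0.0869
grasp_force: 0.0
```

Run:
```python
from h import *
print(env.get_obs()["tool_pos"],env.get_obs()["tool_rot"])
a=env.read_camera("scene")[:,:,::-1];b=env.read_camera("side")[:,:,::-1]
f=lambda i,x,y:cv2.resize(i[y:y+130,x:x+130],None,fx=3,fy=3,interpolation=cv2.INTER_CUBIC)
cv2.imwrite("pics/p2.png",np.hstack([f(a,230,90),f(b,280,130)]))
```

```text
[0.4735758  0.17585305 0.4024566 ] [-1.79959241e+02  4.18683552e-02  1.57280778e+02]
```

View pics/p2.png

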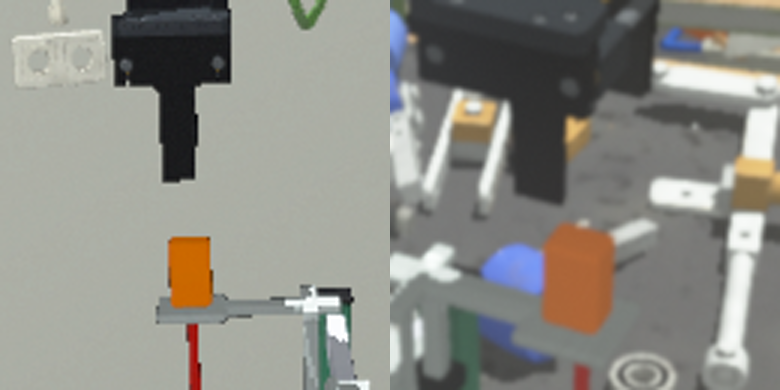

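The gripper stands over the handle, with the fingertips at about column 180 and the handle at 190 in the left crop, so it is about 4 mm too near the robot. I'll correct that and descend.

>>> jog_arm:
  motion:
    - {"x": -0.4,"y": 0,"z": 1.5,"ax": 0,"ay": 0,"az": 0}
    - {"x": 0,"y": 0,"z": 2.5,"ax": 0,"ay": 0,"az": 0}
    - {"x": 0,"y": 0,"z": 2,"ax": 0,"ay": 0,"az": 0}
    - {"x": 0,"y": 0,"z": 1.5,"ax": 0,"ay": 0,"az": 0}
    - {"x": 0,"y": 0,"z": 1,"ax": 0,"ay": 0,"az": 0}

```text
time_s: 2.8
tool_pos: [0.4747, 0.1786, 0.3155]
tool_rot: [-179.9, -0.1, 157.7]
force: [0.1, -0.0, -0.3]
grip_width: 0.0869
grasp_force: 0.0
```

>>> jog_arm:
  motion:
    - {"x": 0,"y": 0,"z": 0.4,"ax": 0,"ay": 0,"az": 0}
    - {"x": 0,"y": 0,"z": 0.3,"ax": 0,"ay": 0,"az": 0}
    - {"x": 0,"y": 0,"z": 0.2,"ax": 0,"ay": 0,"az": 0}
    - {"x": 0,"y": 0,"z": 0.2,"ax": 0,"ay": 0,"az": 0}
    - {"x": 0,"y": 0,"z": 0,"ax": 0,"ay": 0,"az": 0}

```text
time_s: 3.3
tool_pos: [0.476, 0.1776, 0.3068]
tool_rot: [180.0, 0.0, 157.5]
force: [-0.2, -0.8, 0.5]
grip_width: 0.0871
grasp_force: 0.0
```

>>> jog_arm:
  motion:
    - {"x": 0,"y": 0,"z": 0,"ax": 0,"ay": 0,"az": 0}
    - {"x": 0,"y": 0,"z": 0,"ax": 0,"ay": 0,"az": 0}
    - {"x": 0,"y": 0,"z": 0,"ax": 0,"ay": 0,"az": 0}
    - {"x": 0,"y": 0,"z": 0,"ax": 0,"ay": 0,"az": 0}
    - {"x": 0,"y": 0,"z": 0,"ax": 0,"ay": 0,"az": 0}
  claw: -1
  squeeze: 10

```text
time_s: 3.8
tool_pos: [0.4759, 0.1776, 0.3066]
tool_rot: [180.0, 0.0, 157.5]
force: [1.2, -1.1, -1.2]
grip_width: 0.0552
grasp_force: 0.0
```

>>> jog_arm:
  motion:
    - {"x": 0,"y": 0,"z": 0,"ax": 0,"ay": 0,"az": 0}
    - {"x": 0,"y": 0,"z": 0,"ax": 0,"ay": 0,"az": 0}
    - {"x": 0,"y": 0,"z": 0,"ax": 0,"ay": 0,"az": 0}
    - {"x": 0,"y": 0,"z": 0,"ax": 0,"ay": 0,"az": 0}
    - {"x": 0,"y": 0,"z": 0,"ax": 0,"ay": 0,"az": 0}

```text
time_s: 4.3
tool_pos: [0.4758, 0.1774, 0.3065]
tool_rot: [-180.0, -0.0, 157.5]
force: [-0.8, -0.6, 0.0]
grip_width: 0.0238
grasp_force: 10.0
```

>>> jog_arm:
  motion:
    - {"x": 0,"y": 0,"z": 0,"ax": 0,"ay": 0,"az": 0}
    - {"x": 0,"y": 0,"z": 0.2,"ax": 0,"ay": 0,"az": 0}
    - {"x": 0,"y": 0,"z": 0.6,"ax": 0,"ay": 0,"az": 0}
    - {"x": 0,"y": 0,"z": 0.6,"ax": 0,"ay": 0,"az": 0}
    - {"x": 0,"y": 0,"z": 0.6,"ax": 0,"ay": 0,"az": 0}
  squeeze: 45

```text
time_s: 4.8
tool_pos: [0.4761, 0.1781, 0.2884]
tool_rot: [179.9, 0.1, 157.5]
force: [-1.6, 0.8, 8.0]
grip_width: 0.0235
grasp_force: 45.0
```

>>> jog_arm:
  motion:
    - {"x": 0,"y": 0,"z": 1,"ax": 0,"ay": 0,"az": 0}
    - {"x": 0,"y": 0,"z": 1,"ax": 0,"ay": 0,"az": 0}
    - {"x": 0,"y": 0,"z": 1,"ax": 0,"ay": 0,"az": 0}
    - {"x": 0,"y": 0,"z": 1,"ax": 0,"ay": 0,"az": 0}
    - {"x": 0,"y": 0,"z": 1,"ax": 0,"ay": 0,"az": 0}

```text
time_s: 5.3
tool_pos: [0.4763, 0.1783, 0.2385]
tool_rot: [179.9, 0.1, 157.6]
force: [-2.8, 0.4, 10.5]
grip_width: 0.0236
grasp_force: 45.0
```

>>> jog_arm:
  motion:
    - {"x": 0,"y": 0,"z": 1,"ax": 0,"ay": 0,"az": 0}
    - {"x": 0,"y": 0,"z": 1,"ax": 0,"ay": 0,"az": 0}
    - {"x": 0,"y": 0,"z": 0.8,"ax": 0,"ay": 0,"az": 0}
    - {"x": 0,"y": 0,"z": 0.5,"ax": 0,"ay": 0,"az": 0}
    - {"x": 0,"y": 0,"z": 0.2,"ax": 0,"ay": 0,"az": 0}

```text
time_s: 5.8
tool_pos: [0.4763, 0.1784, 0.2034]
tool_rot: [179.9, 0.0, 157.6]
force: [-3.5, 0.5, 11.5]
grip_width: 0.0238
grasp_force: 45.0
```

>>> jog_arm:
  motion:
    - {"x": 0,"y": 0,"z": 0.5,"ax": 0,"ay": 0,"az": 0}
    - {"x": 0,"y": 0,"z": 0.5,"ax": 0,"ay": 0,"az": 0}
    - {"x": 0,"y": 0,"z": 0.4,"ax": 0,"ay": 0,"az": 0}
    - {"x": 0,"y": 0,"z": 0.2,"ax": 0,"ay": 0,"az": 0}
    - {"x": 0,"y": 0,"z": 0,"ax": 0,"ay": 0,"az": 0}

```text
time_s: 6.3
tool_pos: [0.4764, 0.1787, 0.1877]
tool_rot: [179.8, 0.0, 157.6]
force: [-2.5, 0.9, 12.1]
grip_width: 0.0239
grasp_force: 45.0
```

Run:
```python
from h import *
print(env.get_obs()["tool_pos"],env.get_obs()["force"])
a=env.read_camera("scene")[:,:,::-1];b=env.read_camera("side")[:,:,::-1]
cv2.imwrite("pics/a3.png",a);cv2.imwrite("pics/b3.png",b)
f=lambda i,x,y:cv2.resize(i[y:y+130,x:x+100],None,fx=4,fy=4,interpolation=cv2.INTER_CUBIC)
cv2.imwrite("pics/p3.png",np.hstack([f(a,250,190),f(b,275,300)]))
```

```text
[0.47639494 0.17865162 0.18768328] [-2.51821518  0.8964005  12.10083177]
```

View pics/p3.png

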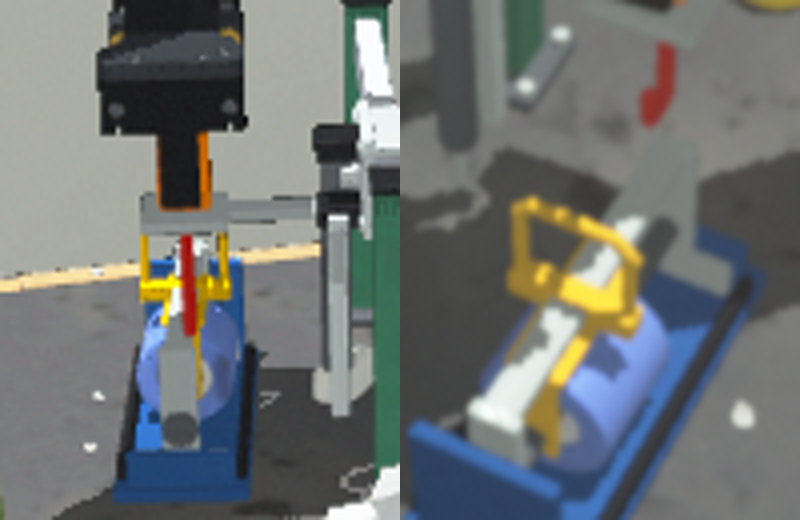

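The left crop shows the hook shank at about column 190, between the eye's legs at 145 and 222. The right crop shows the hook's foot at about (650,122), short of the eye along y. I'll triangulate the foot and work out the travel.

Run:
```python
from h import *
S=env.camera_params("scene");D=env.camera_params("side")
F,e=tri(S,(250+190/4,190+333/4),D,(275+250/4,300+122/4));print("foot",F,e)
E0,e=tri(S,(250+184/4,245.2),D,(275+178/4-.2,300+222/4));print("eye mid",E0,e)
y=np.array([np.sin(np.radians(22.4)),np.cos(np.radians(22.4))]);x=np.array([y[1],-y[0]])
T=np.array([.4764,.1787])
for n,P in(("foot",F),("eye",E0),("eye old",np.array([.508,.262]))):
    d=P[:2]-T;print(n,"stand x,y rel TCP mm",1e3*d@x,1e3*d@y)
```

```text
foot [0.47946172 0.1793539  0.09935246] 0.0013556025790809347
eye mid [0.50787289 0.26034858 0.13262624] 0.0024788980811907345
foot stand x,y rel TCP mm 2.581523142479917 1.771291061363642
eye stand x,y rel TCP mm -2.015718629393301 87.48125834016184
eye old stand x,y rel TCP mm -2.5275076878287255 89.05650849257437
```

>>> jog_arm:
  motion:
    - {"x": 0,"y": 0.5,"z": 0,"ax": 0,"ay": 0,"az": 0}
    - {"x": 0,"y": 0.8,"z": 0,"ax": 0,"ay": 0,"az": 0}
    - {"x": 0,"y": 1,"z": 0,"ax": 0,"ay": 0,"az": 0}
    - {"x": 0,"y": 0.8,"z": 0,"ax": 0,"ay": 0,"az": 0}
    - {"x": 0,"y": 0.4,"z": 0,"ax": 0,"ay": 0,"az": 0}

```text
time_s: 6.9
tool_pos: [0.4902, 0.2115, 0.1881]
tool_rot: [179.8, 0.1, 157.6]
force: [-2.6, 0.7, 10.8]
grip_width: 0.0235
grasp_force: 45.0
```

>>> jog_arm:
  motion:
    - {"x": 0,"y": 0.5,"z": 0,"ax": 0,"ay": 0,"az": 0}
    - {"x": 0,"y": 0.7,"z": 0,"ax": 0,"ay": 0,"az": 0}
    - {"x": 0,"y": 0.7,"z": 0,"ax": 0,"ay": 0,"az": 0}
    - {"x": 0,"y": 0.4,"z": 0,"ax": 0,"ay": 0,"az": 0}
    - {"x": 0,"y": 0.2,"z": 0,"ax": 0,"ay": 0,"az": 0}

```text
time_s: 7.4
tool_pos: [0.4998, 0.2342, 0.1882]
tool_rot: [179.8, 0.1, 157.6]
force: [-2.7, 0.0, 10.4]
grip_width: 0.0239
grasp_force: 45.0
```

>>> jog_arm:
  motion:
    - {"x": 0,"y": 0.1,"z": 0.2,"ax": 0,"ay": 0,"az": 0}
    - {"x": 0,"y": 0.3,"z": 0,"ax": 0,"ay": 0,"az": 0}
    - {"x": 0,"y": 0.3,"z": 0,"ax": 0,"ay": 0,"az": 0}
    - {"x": 0,"y": 0.2,"z": 0,"ax": 0,"ay": 0,"az": 0}
    - {"x": 0,"y": 0.1,"z": 0,"ax": 0,"ay": 0,"az": 0}

```text
time_s: 7.9
tool_pos: [0.5036, 0.2432, 0.1863]
tool_rot: [179.8, 0.1, 157.5]
force: [-2.7, 0.7, 11.4]
grip_width: 0.0238
grasp_force: 45.0
```

>>> jog_arm:
  motion:
    - {"x": 0,"y": 0.1,"z": 0,"ax": 0,"ay": 0,"az": 0}
    - {"x": 0,"y": 0.1,"z": 0,"ax": 0,"ay": 0,"az": 0}
    - {"x": 0,"y": 0.1,"z": 0,"ax": 0,"ay": 0,"az": 0}
    - {"x": 0,"y": 0.1,"z": 0,"ax": 0,"ay": 0,"az": 0}
    - {"x": 0,"y": 0.1,"z": 0,"ax": 0,"ay": 0,"az": 0}

```text
time_s: 8.4
tool_pos: [0.5055, 0.2477, 0.1863]
tool_rot: [179.8, 0.1, 157.5]
force: [-2.0, -0.1, 12.2]
grip_width: 0.0235
grasp_force: 45.0
```

Run:
```python
from h import *
print(env.get_obs()["tool_pos"],env.get_obs()["force"])
a=env.read_camera("scene")[:,:,::-1];b=env.read_camera("side")[:,:,::-1]
f=lambda i,x,y:cv2.resize(i[y:y+100,x:x+80],None,fx=5,fy=5,interpolation=cv2.INTER_CUBIC)
cv2.imwrite("pics/p4.png",np.hstack([f(a,260,210),f(b,280,310)]))
```

```text
[0.50549233 0.24768499 0.18629036] [-2.03672192 -0.09101394 12.19216271]
```

View pics/p4.png

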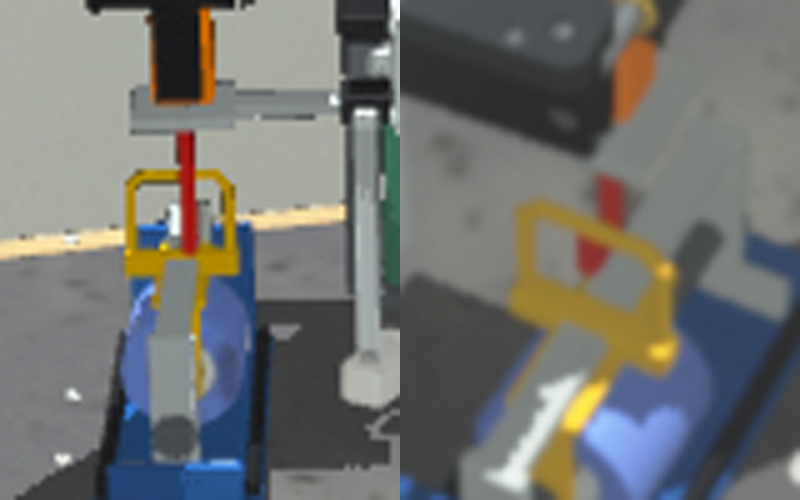

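The hook is centred between the eye's legs (left crop column 188, legs 130 and 232), and its foot shows inside the opening. I'll go on slowly and feel for contact.

>>> jog_arm:
  motion:
    - {"x": 0,"y": 0.1,"z": 0,"ax": 0,"ay": 0,"az": 0}
    - {"x": 0,"y": 0.1,"z": 0,"ax": 0,"ay": 0,"az": 0}
    - {"x": 0,"y": 0.1,"z": 0,"ax": 0,"ay": 0,"az": 0}
    - {"x": 0,"y": 0.1,"z": 0,"ax": 0,"ay": 0,"az": 0}
    - {"x": 0,"y": 0.1,"z": 0,"ax": 0,"ay": 0,"az": 0}

```text
time_s: 9.0
tool_pos: [0.5075, 0.2522, 0.1863]
tool_rot: [179.8, 0.1, 157.5]
force: [-2.4, -0.1, 12.0]
grip_width: 0.0236
grasp_force: 45.0
```

>>> jog_arm:
  motion:
    - {"x": 0,"y": 0.05,"z": 0,"ax": 0,"ay": 0,"az": 0}
    - {"x": 0,"y": 0.05,"z": 0,"ax": 0,"ay": 0,"az": 0}
    - {"x": 0,"y": 0.05,"z": 0,"ax": 0,"ay": 0,"az": 0}
    - {"x": 0,"y": 0.05,"z": 0,"ax": 0,"ay": 0,"az": 0}
    - {"x": 0,"y": 0.05,"z": 0,"ax": 0,"ay": 0,"az": 0}

```text
time_s: 9.5
tool_pos: [0.5084, 0.2546, 0.1863]
tool_rot: [179.8, 0.1, 157.5]
force: [-0.9, -0.5, 12.4]
grip_width: 0.0238
grasp_force: 45.0
```

>>> jog_arm:
  motion:
    - {"x": 0,"y": 0.05,"z": 0,"ax": 0,"ay": 0,"az": 0}
    - {"x": 0,"y": 0.05,"z": 0,"ax": 0,"ay": 0,"az": 0}
    - {"x": 0,"y": 0.05,"z": 0,"ax": 0,"ay": 0,"az": 0}
    - {"x": 0,"y": 0.03,"z": 0,"ax": 0,"ay": 0,"az": 0}
    - {"x": 0,"y": 0.03,"z": 0,"ax": 0,"ay": 0,"az": 0}

```text
time_s: 10.0
tool_pos: [0.5092, 0.2565, 0.1864]
tool_rot: [179.8, 0.1, 157.5]
force: [-0.8, -0.7, 11.5]
grip_width: 0.0237
grasp_force: 45.0
```

>>> jog_arm:
  motion:
    - {"x": 0,"y": 0.03,"z": 0,"ax": 0,"ay": 0,"az": 0}
    - {"x": 0,"y": 0.03,"z": 0,"ax": 0,"ay": 0,"az": 0}
    - {"x": 0,"y": 0.03,"z": 0,"ax": 0,"ay": 0,"az": 0}
    - {"x": 0,"y": 0.03,"z": 0,"ax": 0,"ay": 0,"az": 0}
    - {"x": 0,"y": 0.03,"z": 0,"ax": 0,"ay": 0,"az": 0}

```text
time_s: 10.5
tool_pos: [0.5098, 0.2579, 0.1863]
tool_rot: [179.8, 0.1, 157.5]
force: [-1.4, -0.1, 9.9]
grip_width: 0.0234
grasp_force: 45.0
```

>>> jog_arm:
  motion:
    - {"x": 0,"y": 0.03,"z": 0,"ax": 0,"ay": 0,"az": 0}
    - {"x": 0,"y": 0.03,"z": 0,"ax": 0,"ay": 0,"az": 0}
    - {"x": 0,"y": 0.03,"z": 0,"ax": 0,"ay": 0,"az": 0}
    - {"x": 0,"y": 0.03,"z": 0,"ax": 0,"ay": 0,"az": 0}
    - {"x": 0,"y": 0.03,"z": 0,"ax": 0,"ay": 0,"az": 0}

```text
time_s: 11.0
tool_pos: [0.5104, 0.2592, 0.1864]
tool_rot: [179.8, 0.1, 157.5]
force: [-1.1, -0.4, 12.3]
grip_width: 0.0237
grasp_force: 45.0
```

>>> jog_arm:
  motion:
    - {"x": 0,"y": 0.03,"z": 0,"ax": 0,"ay": 0,"az": 0}
    - {"x": 0,"y": 0.03,"z": 0,"ax": 0,"ay": 0,"az": 0}
    - {"x": 0,"y": 0.03,"z": 0,"ax": 0,"ay": 0,"az": 0}
    - {"x": 0,"y": 0.03,"z": 0,"ax": 0,"ay": 0,"az": 0}
    - {"x": 0,"y": 0.03,"z": 0,"ax": 0,"ay": 0,"az": 0}

```text
time_s: 11.5
tool_pos: [0.511, 0.2606, 0.1864]
tool_rot: [179.8, 0.1, 157.5]
force: [-1.4, -0.3, 11.6]
grip_width: 0.0236
grasp_force: 45.0
```

>>> jog_arm:
  motion:
    - {"x": 0,"y": 0.03,"z": 0,"ax": 0,"ay": 0,"az": 0}
    - {"x": 0,"y": 0.03,"z": 0,"ax": 0,"ay": 0,"az": 0}
    - {"x": 0,"y": 0.03,"z": 0,"ax": 0,"ay": 0,"az": 0}
    - {"x": 0,"y": 0.03,"z": 0,"ax": 0,"ay": 0,"az": 0}
    - {"x": 0,"y": 0.03,"z": 0,"ax": 0,"ay": 0,"az": 0}

```text
time_s: 12.0
tool_pos: [0.5115, 0.262, 0.1864]
tool_rot: [179.8, 0.1, 157.5]
force: [-1.7, -0.5, 12.0]
grip_width: 0.0234
grasp_force: 45.0
```

>>> jog_arm:
  motion:
    - {"x": 0,"y": 0.03,"z": 0,"ax": 0,"ay": 0,"az": 0}
    - {"x": 0,"y": 0.03,"z": 0,"ax": 0,"ay": 0,"az": 0}
    - {"x": 0,"y": 0.03,"z": 0,"ax": 0,"ay": 0,"az": 0}
    - {"x": 0,"y": 0.03,"z": 0,"ax": 0,"ay": 0,"az": 0}
    - {"x": 0,"y": 0.03,"z": 0,"ax": 0,"ay": 0,"az": 0}

```text
time_s: 12.5
tool_pos: [0.512, 0.263, 0.1863]
tool_rot: [179.9, 0.1, 157.5]
force: [-2.9, -1.5, 12.3]
grip_width: 0.0237
grasp_force: 45.0
```

>>> jog_arm:
  motion:
    - {"x": 0,"y": 0.03,"z": 0,"ax": 0,"ay": 0,"az": 0}
    - {"x": 0,"y": 0.03,"z": 0,"ax": 0,"ay": 0,"az": 0}
    - {"x": 0,"y": 0.03,"z": 0,"ax": 0,"ay": 0,"az": 0}
    - {"x": 0,"y": 0,"z": 0,"ax": 0,"ay": 0,"az": 0}
    - {"x": 0,"y": 0,"z": 0,"ax": 0,"ay": 0,"az": 0}

```text
time_s: 13.0
tool_pos: [0.5121, 0.2633, 0.1863]
tool_rot: [179.9, 0.1, 157.5]
force: [-3.4, -3.4, 13.2]
grip_width: 0.0236
grasp_force: 45.0
```

The shank has touched at about 3.5 N. I'll back off 1.5 mm to centre it, then let it up.

>>> jog_arm:
  motion:
    - {"x": 0,"y": -0.1,"z": 0,"ax": 0,"ay": 0,"az": 0}
    - {"x": 0,"y": -0.05,"z": 0,"ax": 0,"ay": 0,"az": 0}
    - {"x": 0,"y": 0,"z": -0.2,"ax": 0,"ay": 0,"az": 0}
    - {"x": 0,"y": 0,"z": -0.3,"ax": 0,"ay": 0,"az": 0}
    - {"x": 0,"y": 0,"z": -0.3,"ax": 0,"ay": 0,"az": 0}

```text
time_s: 13.5
tool_pos: [0.5119, 0.2629, 0.1944]
tool_rot: [179.8, 0.1, 157.5]
force: [-1.6, 0.3, 11.3]
grip_width: 0.0235
grasp_force: 45.0
```

>>> jog_arm:
  motion:
    - {"x": 0,"y": 0,"z": -0.2,"ax": 0,"ay": 0,"az": 0}
    - {"x": 0,"y": 0,"z": -0.2,"ax": 0,"ay": 0,"az": 0}
    - {"x": 0,"y": 0,"z": -0.2,"ax": 0,"ay": 0,"az": 0}
    - {"x": 0,"y": 0,"z": -0.2,"ax": 0,"ay": 0,"az": 0}
    - {"x": 0,"y": 0,"z": -0.1,"ax": 0,"ay": 0,"az": 0}

```text
time_s: 14.0
tool_pos: [0.5119, 0.2628, 0.2035]
tool_rot: [179.8, 0.1, 157.5]
force: [-1.1, 0.2, 10.4]
grip_width: 0.0234
grasp_force: 45.0
```

>>> jog_arm:
  motion:
    - {"x": 0,"y": 0,"z": -0.1,"ax": 0,"ay": 0,"az": 0}
    - {"x": 0,"y": 0,"z": -0.1,"ax": 0,"ay": 0,"az": 0}
    - {"x": 0,"y": 0,"z": -0.1,"ax": 0,"ay": 0,"az": 0}
    - {"x": 0,"y": 0,"z": -0.1,"ax": 0,"ay": 0,"az": 0}
    - {"x": 0,"y": 0,"z": -0.1,"ax": 0,"ay": 0,"az": 0}

```text
time_s: 14.5
tool_pos: [0.5119, 0.2628, 0.208]
tool_rot: [179.8, 0.1, 157.5]
force: [-0.1, 0.3, 7.7]
grip_width: 0.0237
grasp_force: 45.0
```

>>> jog_arm:
  motion:
    - {"x": 0,"y": 0,"z": -0.1,"ax": 0,"ay": 0,"az": 0}
    - {"x": 0,"y": 0,"z": -0.1,"ax": 0,"ay": 0,"az": 0}
    - {"x": 0,"y": 0,"z": -0.1,"ax": 0,"ay": 0,"az": 0}
    - {"x": 0,"y": 0,"z": -0.1,"ax": 0,"ay": 0,"az": 0}
    - {"x": 0,"y": 0,"z": -0.1,"ax": 0,"ay": 0,"az": 0}

```text
time_s: 15.0
tool_pos: [0.5118, 0.2627, 0.2123]
tool_rot: [179.8, 0.1, 157.5]
force: [1.3, 0.3, 6.5]
grip_width: 0.0237
grasp_force: 45.0
```

Run:
```python
from h import *
print(env.get_obs()["tool_pos"],env.get_obs()["force"])
a=env.read_camera("scene")[:,:,::-1];b=env.read_camera("side")[:,:,::-1]
f=lambda i,x,y:cv2.resize(i[y:y+100,x:x+80],None,fx=5,fy=5,interpolation=cv2.INTER_CUBIC)
cv2.imwrite("pics/p5.png",np.hstack([f(a,260,200),f(b,280,310)]))
```

```text
[0.51181179 0.26272763 0.21229964] [1.33263341 0.2825779  6.52173156]
```

View pics/p5.png

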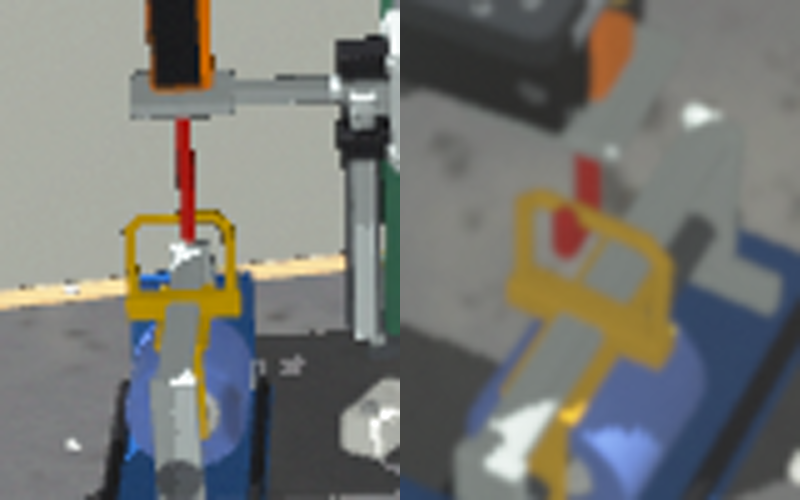

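Seen in both crops, the hook has caught under the crossbar, and the vertical force has dropped about 4 N, which is the roller's weight. Letting up gently.

>>> jog_arm:
  motion:
    - {"x": 0,"y": 0,"z": -0.1,"ax": 0,"ay": 0,"az": 0}
    - {"x": 0,"y": 0,"z": -0.2,"ax": 0,"ay": 0,"az": 0}
    - {"x": 0,"y": 0,"z": -0.2,"ax": 0,"ay": 0,"az": 0}
    - {"x": 0,"y": 0,"z": -0.2,"ax": 0,"ay": 0,"az": 0}
    - {"x": 0,"y": 0,"z": -0.2,"ax": 0,"ay": 0,"az": 0}

```text
time_s: 15.6
tool_pos: [0.5118, 0.2626, 0.2213]
tool_rot: [179.9, 0.1, 157.5]
force: [0.4, -0.6, 5.5]
grip_width: 0.0235
grasp_force: 45.0
```

>>> jog_arm:
  motion:
    - {"x": 0,"y": 0,"z": -0.3,"ax": 0,"ay": 0,"az": 0}
    - {"x": 0,"y": 0,"z": -0.3,"ax": 0,"ay": 0,"az": 0}
    - {"x": 0,"y": 0,"z": -0.3,"ax": 0,"ay": 0,"az": 0}
    - {"x": 0,"y": 0,"z": -0.3,"ax": 0,"ay": 0,"az": 0}
    - {"x": 0,"y": 0,"z": -0.3,"ax": 0,"ay": 0,"az": 0}

```text
time_s: 16.1
tool_pos: [0.5117, 0.2626, 0.2362]
tool_rot: [179.9, 0.1, 157.5]
force: [1.7, 0.0, 5.7]
grip_width: 0.024
grasp_force: 45.0
```

>>> jog_arm:
  motion:
    - {"x": 0,"y": 0,"z": -0.3,"ax": 0,"ay": 0,"az": 0}
    - {"x": 0,"y": 0,"z": -0.3,"ax": 0,"ay": 0,"az": 0}
    - {"x": 0,"y": 0,"z": -0.3,"ax": 0,"ay": 0,"az": 0}
    - {"x": 0,"y": 0,"z": -0.3,"ax": 0,"ay": 0,"az": 0}
    - {"x": 0,"y": 0,"z": -0.3,"ax": 0,"ay": 0,"az": 0}

```text
time_s: 16.6
tool_pos: [0.5117, 0.2625, 0.2511]
tool_rot: [179.9, 0.1, 157.5]
force: [1.4, -0.6, 5.9]
grip_width: 0.0236
grasp_force: 45.0
```

>>> jog_arm:
  motion:
    - {"x": 0,"y": 0,"z": -0.3,"ax": 0,"ay": 0,"az": 0}
    - {"x": 0,"y": 0,"z": -0.3,"ax": 0,"ay": 0,"az": 0}
    - {"x": 0,"y": 0,"z": -0.3,"ax": 0,"ay": 0,"az": 0}
    - {"x": 0,"y": 0,"z": -0.3,"ax": 0,"ay": 0,"az": 0}
    - {"x": 0,"y": 0,"z": -0.3,"ax": 0,"ay": 0,"az": 0}

```text
time_s: 17.1
tool_pos: [0.5115, 0.262, 0.2652]
tool_rot: [179.9, 0.1, 157.5]
force: [2.3, 0.3, 4.7]
grip_width: 0.0234
grasp_force: 45.0
```

>>> jog_arm:
  motion:
    - {"x": 0,"y": 0,"z": -0.3,"ax": 0,"ay": 0,"az": 0}
    - {"x": 0,"y": 0,"z": -0.3,"ax": 0,"ay": 0,"az": 0}
    - {"x": 0,"y": 0,"z": -0.3,"ax": 0,"ay": 0,"az": 0}
    - {"x": 0,"y": 0,"z": -0.3,"ax": 0,"ay": 0,"az": 0}
    - {"x": 0,"y": 0,"z": -0.3,"ax": 0,"ay": 0,"az": 0}

```text
time_s: 17.6
tool_pos: [0.5113, 0.2618, 0.2799]
tool_rot: [180.0, 0.1, 157.5]
force: [5.0, -1.0, 4.1]
grip_width: 0.0237
grasp_force: 45.0
```

>>> jog_arm:
  motion:
    - {"x": 0,"y": 0,"z": -0.3,"ax": 0,"ay": 0,"az": 0}
    - {"x": 0,"y": 0,"z": -0.3,"ax": 0,"ay": 0,"az": 0}
    - {"x": 0,"y": 0,"z": -0.3,"ax": 0,"ay": 0,"az": 0}
    - {"x": 0,"y": 0,"z": -0.3,"ax": 0,"ay": 0,"az": 0}
    - {"x": 0,"y": 0,"z": -0.2,"ax": 0,"ay": 0,"az": 0}

```text
time_s: 18.1
tool_pos: [0.5113, 0.2618, 0.2939]
tool_rot: [180.0, 0.1, 157.5]
force: [5.0, -2.0, 3.8]
grip_width: 0.0237
grasp_force: 45.0
```

>>> jog_arm:
  motion:
    - {"x": 0,"y": 0,"z": -0.2,"ax": 0,"ay": 0,"az": 0}
    - {"x": 0,"y": 0,"z": -0.1,"ax": 0,"ay": 0,"az": 0}
    - {"x": 0,"y": 0,"z": -0.1,"ax": 0,"ay": 0,"az": 0}
    - {"x": 0,"y": 0,"z": -0.1,"ax": 0,"ay": 0,"az": 0}
    - {"x": 0,"y": 0,"z": -0.1,"ax": 0,"ay": 0,"az": 0}

```text
time_s: 18.6
tool_pos: [0.5113, 0.2618, 0.2997]
tool_rot: [180.0, 0.1, 157.5]
force: [4.7, -2.3, 3.8]
grip_width: 0.0238
grasp_force: 45.0
```

>>> jog_arm:
  motion:
    - {"x": 0,"y": 0,"z": -0.1,"ax": 0,"ay": 0,"az": 0}
    - {"x": 0,"y": 0,"z": -0.1,"ax": 0,"ay": 0,"az": 0}
    - {"x": 0,"y": 0,"z": -0.1,"ax": 0,"ay": 0,"az": 0}
    - {"x": 0,"y": 0,"z": -0.1,"ax": 0,"ay": 0,"az": 0}
    - {"x": 0,"y": 0,"z": 0,"ax": 0,"ay": 0,"az": 0}

```text
time_s: 19.1
tool_pos: [0.5113, 0.2618, 0.3038]
tool_rot: [180.0, 0.1, 157.5]
force: [5.0, -1.5, 2.8]
grip_width: 0.0237
grasp_force: 45.0
```

>>> jog_arm:
  motion:
    - {"x": -0.05,"y": 0,"z": -0.1,"ax": 0,"ay": 0,"az": 0}
    - {"x": -0.05,"y": 0,"z": -0.1,"ax": 0,"ay": 0,"az": 0}
    - {"x": 0,"y": 0,"z": -0.05,"ax": 0,"ay": 0,"az": 0}
    - {"x": 0,"y": 0,"z": 0,"ax": 0,"ay": 0,"az": 0}
    - {"x": 0,"y": 0,"z": 0,"ax": 0,"ay": 0,"az": 0}

```text
time_s: 19.6
tool_pos: [0.5113, 0.2618, 0.3059]
tool_rot: [-180.0, -0.0, 157.5]
force: [1.8, -1.8, 4.4]
grip_width: 0.0237
grasp_force: 45.0
```

>>> jog_arm:
  motion:
    - {"x": 0,"y": 0,"z": -0.05,"ax": 0,"ay": 0,"az": 0}
    - {"x": 0,"y": 0,"z": -0.05,"ax": 0,"ay": 0,"az": 0}
    - {"x": 0,"y": 0,"z": 0,"ax": 0,"ay": 0,"az": 0}
    - {"x": 0,"y": 0,"z": 0,"ax": 0,"ay": 0,"az": 0}
    - {"x": 0,"y": 0,"z": 0,"ax": 0,"ay": 0,"az": 0}

```text
time_s: 20.1
tool_pos: [0.5114, 0.2618, 0.3065]
tool_rot: [-180.0, -0.0, 157.5]
force: [0.8, -0.8, 0.2]
grip_width: 0.0238
grasp_force: 45.0
```

At the top stop with near-zero force. I'll wait for any swing to settle and check.

>>> jog_arm:
  motion:
    - {"x": 0,"y": 0,"z": 0,"ax": 0,"ay": 0,"az": 0}
    - {"x": 0,"y": 0,"z": 0,"ax": 0,"ay": 0,"az": 0}
    - {"x": 0,"y": 0,"z": 0,"ax": 0,"ay": 0,"az": 0}
    - {"x": 0,"y": 0,"z": 0,"ax": 0,"ay": 0,"az": 0}
    - {"x": 0,"y": 0,"z": 0,"ax": 0,"ay": 0,"az": 0}
  squeeze: 15

```text
time_s: 20.6
tool_pos: [0.5114, 0.2618, 0.3066]
tool_rot: [-180.0, -0.0, 157.6]
force: [0.4, -1.2, -3.0]
grip_width: 0.0236
grasp_force: 15.0
```

```bash
cat > look.py <<'E'
from h import *
import sys
fr=[]
for k in range(6): fr.append((env.read_camera("side")[:,:,::-1],env.read_camera("scene")[:,:,::-1]))
for i in(0,1): print([int((cv2.absdiff(fr[0][i],f[i])[150:400,250:400].max(2)>25).sum()) for f in fr])
B=[blobs(f[1],(20,150,100),(32,255,255),(260,180,340,300),80)[0][0] for f in fr];print(np.round(B,1).tolist())
f=lambda i,x,y:cv2.resize(i[y:y+150,x:x+110],None,fx=3.5,fy=3.5,interpolation=cv2.INTER_CUBIC)
cv2.imwrite(f"pics/{sys.argv[1]}.png",np.hstack([f(fr[-1][1],245,150),f(fr[-1][0],270,250)]))
print(env.get_obs()["force"],env.get_obs()["time_s"])
E
python3 look.py p6
```

```text
[0, 3, 2, 5, 0, 6]
[0, 1, 4, 6, 10, 11]
[[295.0, 219.5], [295.0, 219.7], [294.9, 219.6], [294.9, 219.6], [295.0, 219.5], [295.0, 219.4]]
[-0.34099419  1.24030797 -5.89136445] 21.2
```

View pics/p6.png

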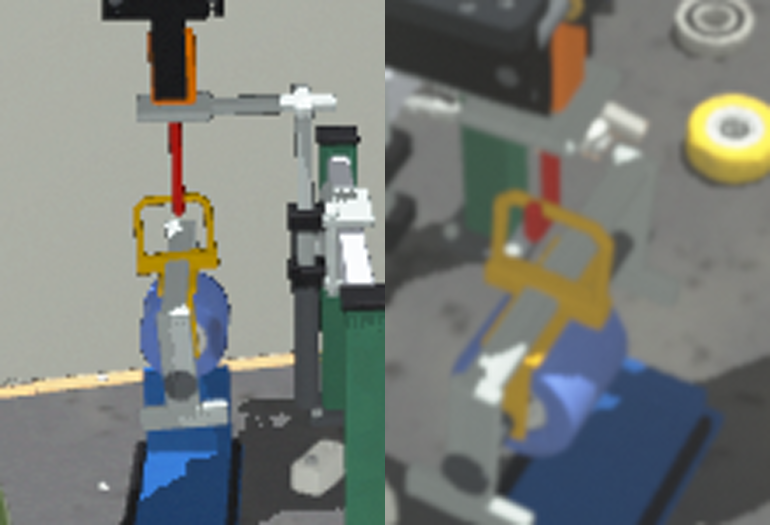

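The roller hangs from the hook, clear of the cradle and still. I'll ease the slight over-pull and open.

>>> jog_arm:
  motion:
    - {"x": 0,"y": 0,"z": 0.04,"ax": 0,"ay": 0,"az": 0}
    - {"x": 0,"y": 0,"z": 0,"ax": 0,"ay": 0,"az": 0}
    - {"x": 0,"y": 0,"z": 0,"ax": 0,"ay": 0,"az": 0}
    - {"x": 0,"y": 0,"z": 0,"ax": 0,"ay": 0,"az": 0}
    - {"x": 0,"y": 0,"z": 0,"ax": 0,"ay": 0,"az": 0}
  squeeze: 8

```text
time_s: 21.7
tool_pos: [0.5115, 0.2618, 0.3066]
tool_rot: [-180.0, -0.0, 157.5]
force: [-2.2, -0.7, -4.7]
grip_width: 0.0238
grasp_force: 8.0
```

>>> jog_arm:
  motion:
    - {"x": 0,"y": 0,"z": 0,"ax": 0,"ay": 0,"az": 0}
    - {"x": 0,"y": 0,"z": 0,"ax": 0,"ay": 0,"az": 0}
    - {"x": 0,"y": 0,"z": 0,"ax": 0,"ay": 0,"az": 0}
    - {"x": 0,"y": 0,"z": 0,"ax": 0,"ay": 0,"az": 0}
    - {"x": 0,"y": 0,"z": 0,"ax": 0,"ay": 0,"az": 0}
  claw: 0.3

```text
time_s: 22.2
tool_pos: [0.512, 0.2618, 0.307]
tool_rot: [180.0, 0.0, 157.5]
force: [-1.5, -0.7, 0.1]
grip_width: 0.0532
grasp_force: 0.0
```

>>> jog_arm:
  motion:
    - {"x": 0,"y": 0,"z": 0,"ax": 0,"ay": 0,"az": 0}
    - {"x": 0,"y": 0,"z": 0,"ax": 0,"ay": 0,"az": 0}
    - {"x": 0,"y": 0,"z": 0,"ax": 0,"ay": 0,"az": 0}
    - {"x": 0,"y": 0,"z": 0,"ax": 0,"ay": 0,"az": 0}
    - {"x": 0,"y": 0,"z": 0,"ax": 0,"ay": 0,"az": 0}

```text
time_s: 22.7
tool_pos: [0.5117, 0.2617, 0.3067]
tool_rot: [180.0, 0.0, 157.5]
force: [-0.4, 0.1, 0.3]
grip_width: 0.0568
grasp_force: 0.0
```

>>> jog_arm:
  motion:
    - {"x": 0,"y": 0,"z": -0.5,"ax": 0,"ay": 0,"az": 0}
    - {"x": 0,"y": 0,"z": -1,"ax": 0,"ay": 0,"az": 0}
    - {"x": 0,"y": 0,"z": -2,"ax": 0,"ay": 0,"az": 0}
    - {"x": 0,"y": 0,"z": -2,"ax": 0,"ay": 0,"az": 0}
    - {"x": 0,"y": 0,"z": -2,"ax": 0,"ay": 0,"az": 0}

```text
time_s: 23.2
tool_pos: [0.5118, 0.2617, 0.3835]
tool_rot: [179.9, 0.0, 157.5]
force: [0.3, 0.4, 1.2]
grip_width: 0.0571
grasp_force: 0.0
```

>>> jog_arm:
  motion:
    - {"x": 0,"y": 0,"z": -1.5,"ax": 0,"ay": 0,"az": 0}
    - {"x": 0,"y": 0,"z": -1,"ax": 0,"ay": 0,"az": 0}
    - {"x": 0,"y": 0,"z": 0,"ax": 0,"ay": 0,"az": 0}
    - {"x": 0,"y": 0,"z": 0,"ax": 0,"ay": 0,"az": 0}
    - {"x": 0,"y": 0,"z": 0,"ax": 0,"ay": 0,"az": 0}

```text
time_s: 23.7
tool_pos: [0.5114, 0.2617, 0.4057]
tool_rot: [-179.9, -0.1, 157.5]
force: [0.4, 0.6, -0.2]
grip_width: 0.0565
grasp_force: 0.0
```

```bash
python3 look.py p7
python3 - <<'E'
import cv2
from h import *
a=cv2.imread("pics/a3.png")
n=env.read_camera("scene")[:,:,::-1]
for im in(a,n): print(blobs(im,(20,150,100),(32,255,255),(285,335,330,375),50)[0][0], blobs(im,(5,200,130),(18,255,255),(270,150,320,240),30))
E
```

```text
[0, 1, 41, 116, 157, 182]
[0, 2, 6, 7, 9, 10]
[[294.9, 219.4], [295.0, 219.4], [294.9, 219.4], [294.9, 219.3], [295.0, 219.3], [294.9, 219.4]]
[0.13581963 0.04032582 0.00942287] 24.3
[307.05191257 356.24043716] [(array([300.67567568, 231.7027027 ]), array([300, 223,   3,  17,  37]))]
[307.08174387 356.28882834] [(array([294.11235955, 168.42322097]), array([288, 158,  13,  22, 267]))]
```

Something changes slowly in the side view. I'll follow the yellow and blue blobs numerically while waiting.

```bash
cat > t.py <<'E'
from h import *
f0=None
for k in range(20):
    im=env.read_camera("side")[:,:,::-1]
    if f0 is None:f0=im
    if k%3==0:
        d=(cv2.absdiff(f0,im)[150:400,250:400].max(2)>25)
        ys,xs=np.nonzero(d)
        y=max(blobs(im,(18,130,70),(34,255,255),(280,250,360,400),60),key=lambda b:b[1][4])
        u=max(blobs(im,(100,100,40),(125,255,255),(270,280,370,400),60),key=lambda b:b[1][4])
        print(env.get_obs()["time_s"],np.round(y[0],1),y[1],np.round(u[0],1),u[1][4],d.sum(),(np.percentile(xs,[5,95])+250,np.percentile(ys,[5,95])+150) if d.sum() else "")
E
python3 t.py
```

```text
24.4 [316.1 332.9] [299 305  36  70 651] [332.7 373.9] 2075 0 
24.55 [316.1 333. ] [299 305  36  70 651] [332.3 373.6] 2043 0 
24.7 [316.1 332.9] [299 305  36  70 653] [332.4 373.6] 2039 0 
24.85 [316.1 332.9] [299 305  36  70 651] [332.7 373.9] 2076 0 
25.0 [316.1 332.9] [299 305  36  70 653] [332.4 373.6] 2041 0 
25.15 [316.1 332.9] [299 305  36  70 654] [332.3 373.6] 2036 0 
25.3 [316.1 332.9] [299 305  36  70 652] [332.4 373.6] 2038 0
```

>>> jog_arm:
  motion:
    - {"x": 0,"y": 0,"z": 0,"ax": 0,"ay": 0,"az": 0}
    - {"x": 0,"y": 0,"z": 0,"ax": 0,"ay": 0,"az": 0}
    - {"x": 0,"y": 0,"z": 0,"ax": 0,"ay": 0,"az": 0}
    - {"x": 0,"y": 0,"z": 0,"ax": 0,"ay": 0,"az": 0}
    - {"x": 0,"y": 0,"z": 0,"ax": 0,"ay": 0,"az": 0}

```text
time_s: 25.85
tool_pos: [0.5118, 0.2617, 0.4067]
tool_rot: [180.0, 0.0, 157.5]
force: [1.1, -0.6, 0.6]
grip_width: 0.0564
grasp_force: 0.0
```

```bash
python3 t.py
```

```text
25.9 [316.1 332.8] [299 305  36  70 651] [332.3 373.6] 2043 0 
26.05 [316.1 332.8] [299 305  36  70 654] [332.7 373.9] 2073 0 
26.2 [316.1 332.8] [299 305  36  70 652] [332.4 373.6] 2039 0 
26.35 [316.1 332.9] [299 305  36  70 652] [332.4 373.7] 2039 0 
26.5 [316.1 332.8] [299 305  36  70 654] [332.7 373.9] 2069 0 
26.65 [316.1 332.9] [299 305  36  70 653] [332.3 373.7] 2037 0 
26.8 [316.1 332.9] [299 305  36  70 651] [332.4 373.7] 2038 0
```

The roller is still; the earlier change in the side view was most likely the gripper settling. Handing in.

```bash
python3 -c "
from cell import env
print(env.sign_off())"
```

```text
the job is handed in; nothing more can be done
None
```

The roller hangs still from the hook at the top stop with the gripper clear above it, and the job was handed in at about 27 s.

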